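# Demould a mortar prism onto the bending-test support

### The job

Turn the black T-grip on the open prism mould clockwise, seen from above, until the keeper clicks over and its dark steel bar stands clear of the mortar prism. Then lift the prism out of the mould cavity and lay it gently, the same way up, lengthwise and centred across both rollers of the bending-test support, and let go. Leave the keeper open, and leave the mallet, brush and stopwatch where they are.

Things in the scene. Friction and masses are not known exactly. Their poses are not given: they have to be found in the camera images.
- mould: Open prism mould, fixed: dark steel base, aluminium walls. Origin under the cavity's centre, at the base's underside (on a 6 mm deck plate on the worktop), z up, y along the cavity. Cavity 163 (y) x 43 mm (x), floor at z = 10 mm, long walls 14 mm thick, tops at z = 28 mm. Base x = -104 to +58, y = -102 to +102 mm. The keeper turns on a boss at x = -55, y = -65 mm
- prism: Hardened mortar prism, grey, 40 x 160 x 40 mm (x, y, z), about 0.56 kg, lying in the mould cavity at the start with its top 22 mm above the walls. Origin at the centre of its underside, y along its length, z up
- keeper (a joint): Keeper angle, rad: 0 = locked, its dark steel bar lies across the prism near one end, 2.5 mm over its top; grows clockwise seen from above to 1.4 = open, the bar pointing along the mould's -y. A spring strut holds it at either end; past the middle (0.7) it clicks over and runs on to 1.4 by itself. Peak torque, at the ends, about 0.1 N m
- keeper_grip (a point): Centre of the keeper's black T-grip, on the turning axis, 82 mm above the mould's underside; turns with the keeper. The grip is 58 mm long (x), 16 mm thick (y), from 15 mm below to 15 mm above this point. x points along the keeper's dark steel bar, which is 20 mm wide, reaches 69 mm from the axis and lies 21 to 30 mm below it
- support: Bending-test support, fixed: dark steel base 84 x 150 x 12 mm with two steel rollers, 14 mm diameter, 70 mm long, lying along x, 100 mm apart (y = -50 and +50 mm), tops at z = 32 mm, between small aluminium cheeks (tops at z = 29 mm). Origin at the centre of its underside (on the 6 mm deck plate), z up
- support_seat (a point): Point midway between the support's two rollers, level with their tops, 32 mm above its underside; the prism's underside centre belongs here, with its length along y of the support
- mallet: Bystander: mallet 90 x 238 x 47 mm lying on the deck plate, origin at the centre of its underside
- oil_brush: Bystander: flat brush 50 x 206 x 15 mm lying on the deck plate, origin at the centre of its underside
- stopwatch: Bystander: stopwatch 57 x 63 x 16 mm lying on the worktop, origin at the centre of its underside

How it is judged:
On the way, in this order (a step that is already met when the one before it is completed fails the run):
1. the keeper has clicked over to open (beyond 1.25 rad) while the prism still lies in the cavity (value of joint keeper above 1.25 rad and z of prism in the frame of mould below 0.015 m and horizontal distance between prism and mould below 0.01 m), for 0.2 s.
2. the prism is lifted clear of the mould walls (z of prism in the frame of mould above 0.04 m), for 0.1 s.
At the end, for the whole second after the job is handed in: The prism lies at rest right way up on both rollers of the support: its underside centre within 18 mm (horizontally) of the seat point and within 4 mm of its height, tilted less than 0.06 rad, its length within 0.2 rad of the support's y axis; the keeper is still open (beyond 1.25 rad) (horizontal distance between prism and support_seat below 0.018 m and z of prism in the frame of support_seat between -0.004 and 0.004 m and angle between prism's own z axis and vertical below 0.06 rad and angle between the y axis of prism and the y axis of support, either way round below 0.2 rad and contact force between prism and support above 1 N and linear speed of prism below 0.02 m/s and value of joint keeper above 1.25 rad); the robot touches nothing.
It fails at once if the prism hits the support hard (over 80 N) (contact force between prism and support above 80 N).
It fails at once if the mallet, brush or stopwatch is moved more than 40 mm (distance of any of mallet, oil_brush, stopwatch from where it was at the start of the episode above 0.04 m).
It also fails if it takes over 58 s, if anything falls off the work surface, if the arm or the gripper's body presses on something with over 40 N, if the wrist force passes 120 N, or if a joint passes its speed limit or range.

### The arm

A 7-joint arm with a two-finger parallel gripper is mounted at the origin on a cart in front of the work surface, level with it; the furniture and walls round the work are solid. World frame = base frame: x ahead of the robot, y to its left, z up, the work surface at z = 0. Lengths are in m, angles in rad, forces in N, time in s.
With the tool pointing down it reaches from about 0.425 to 0.95 m from the base axis. Payload 16.7 kg.
Tool frame: the origin (TCP) lies on the mounting face of the last link; the fingertips stand 199 mm ahead of it and the grasp point (between the pads) lies 180 mm ahead of it; z points along the fingers, y is the line along which they close (so a half turn about z gives the same grasp; the last joint's range is limited). The gripper opens to 94 mm and grips with 3 to 60 N. Pads are 16 mm wide; open, the fingers measure 119 mm over their backs; the gripper's body (75 mm by 177 mm) begins 78 mm behind the grasp point.
Start: joints at [-1.454, 0.426, 0.074, 1.606, -0.034, 1.111, -0.067], TCP at [0.177, 0.651, 0.405] pointing down, gripper open.
Joint ranges: [-2.85, 2.85], [-0.5, 2.14], [-1.23, 1.37], [0.21, 2.46], [-1.02, 4.16], [0.16, 2.05], [-2.73, 2.73]. Speed limits (rad/s): [1.89, 1.89, 2.39, 2.39, 3.01, 3.01, 3.01].

### API

Orientations are given as a 3x3 rotation matrix whose columns are the frame's x, y, z axes.
In Python, from plant import bot, eyes gives the robot as it stands. The module is installed in compiled form; this text tells all that it offers.
- The arm moves only by the shell command python3 -m jog 'ROWS' [FORCE]. ROWS is JSON, a list of rows, each a list of 7 numbers: the turn, a rotation vector about the tool's x, y, z in degrees, then the shift along the tool's x, y, z in m, then the opening, from 0 (shut) to 1 (fully open). In form: [[rx, ry, rz, tx, ty, tz, gripper], ...]. A call has 1 to 5 rows; each row is the pose to reach, as a shift and turn from the pose commanded when the call began, along the tool's axes at that moment; what a row does not reach only later rows make up. A row lasts 1/12 s, in which the tool goes at most 41.7 mm and 7.16 degrees, less where a joint would pass 70% of its speed; a pose out of reach is approached as far as the arm can. A call with a gripper value outside its range is refused whole. The fingers move at their own pace and stop on an object; FORCE is the grip in N (left out, the last holds). Time passes only in rows, so rows that repeat a pose let the fingers close. It gives the time, the measured TCP pose, the force, the opening and the grip force at its end, in the units of the state.
- bot.get_state(): the state, without advancing time (a new reading comes with each control period).
- eyes.read_camera(name): name is "side" or "top"; returns (picture, depth): 420x560x3 uint8, red, green, blue; 420x560 float32, m along the optical axis (not along the pixel's ray), 0 where there is no reading.
- eyes.camera_model(name): a dict with "vfov" (degrees; the focal length in pixels is half the picture's height over the tangent of half this angle, whatever the lens; pixels are square), "cx", "cy" (the principal point, pixels), "k1" (the pictures are not rectified: a ray, as slopes to the right and down, at radius r is drawn at 1 + k1 r^2 times it, then the intrinsics apply), "eye" and "attitude" of the camera in the world. Camera axes: x right, y down, z forward; pixel columns grow to the right and rows downward; lengths in m; the calibration is good to about 2 mm. A picture is of the moment at which its call begins. camera_model takes no time and is no camera call.
- bot.job_done(): hands the job in; it is judged then, once.
The state is a dict: "clock": time; "joint_positions": joint angles; "joint_velocities": joint speeds; "joint_torque": joint torques, N m; "tcp_pos": TCP position; "eef_rot": TCP orientation; "contact_force": force on the tool from outside, world axes, zero at the start; "torque": the same for the moment, N m; "width": opening from 0.0 (shut) to 1.0 (fully open); "grip_force": force on a finger pad.
Only numpy, scipy, OpenCV 4.12 (cv2) and the standard library are available. Lean on these libraries where they do the work, as an engineer would, in place of code of your own. Each camera call takes 0.05 s, during which the arm holds its last target. There are 200 camera calls.

## Working session

There is one attempt and no reset: what is moved stays moved. The work goes in short steps, Python scripts to look and compute and a shell command to move; the robot and the scene stay as the last step left them, time stands still between calls to the robot, and variables do not carry over. Pictures are saved under pics/ and viewed, at most 10 in all, crops included, and the job is handed in when it is done.

```bash
mkdir -p pics; cat > h.py <<'E'
import numpy as np, cv2
from plant import bot, eyes
def grab(n):
    rgb,d=eyes.read_camera(n); return rgb,d
def pts(n,uv,d=None,z=None):
    m=eyes.camera_model(n); f=210/np.tan(np.radians(m['vfov']/2))
    uv=np.asarray(uv,float).reshape(-1,2)
    K=np.array([[f,0,m['cx']],[0,f,m['cy']],[0,0,1]])
    s=cv2.undistortPoints(uv.reshape(-1,1,2),K,np.array([m['k1'],0,0,0.])).reshape(-1,2)
    r=np.c_[s,np.ones(len(s))]@np.array(m['attitude']).T
    e=np.array(m['eye'])
    if d is not None:
        dd=d[uv[:,1].astype(int),uv[:,0].astype(int)]; return e+r*dd[:,None]
    return e+r*((z-e[2])/r[:,2])[:,None]
E
python3 - <<'E'
from h import *
s=bot.get_state()
print({k:np.round(v,3).tolist() for k,v in s.items()})
for n in('side','top'):
    rgb,d=grab(n); np.savez('pics/%s0.npz'%n,rgb=rgb,d=d); cv2.imwrite('pics/%s0.png'%n,rgb[:,:,::-1])
    m=eyes.camera_model(n);print(n,{k:np.round(v,3).tolist() for k,v in m.items()},(d>0).mean())
E
```

```text
{'clock': 0.0, 'joint_positions': [-1.455, 0.427, 0.074, 1.607, -0.034, 1.111, -0.067], 'joint_velocities': [-0.0, -0.001, 0.0, -0.001, -0.002, 0.001, -0.001], 'joint_torque': [0.0, -93.58, 3.667, -45.42, -0.049, 0.02, 0.0], 'tcp_pos': [0.177, 0.651, 0.404], 'eef_rot': [[-0.965, 0.263, -0.0], [0.263, 0.965, -0.001], [-0.0, -0.001, -1.0]], 'contact_force': [-0.222, -0.181, 0.074], 'torque': [-0.001, 0.045, -0.036], 'grip_force': 0.0, 'width': 0.998}
side {'vfov': 53.515, 'cx': 288.202, 'cy': 212.991, 'k1': -0.074, 'eye': [0.623, -0.88, 0.678], 'attitude': [[1.0, -0.023, 0.006], [-0.017, -0.509, 0.86], [-0.017, -0.86, -0.51]]} 0.995829081632653
top {'vfov': 52.791, 'cx': 282.03, 'cy': 210.033, 'k1': 0.023, 'eye': [0.598, 0.163, 1.19], 'attitude': [[0.005, -0.999, 0.052], [-1.0, -0.006, -0.014], [0.014, -0.052, -0.999]]} 0.9961437074829932
```

View pics/top0.png

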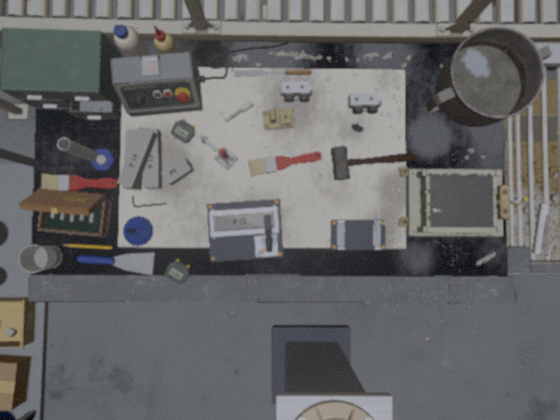

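View pics/side0.png

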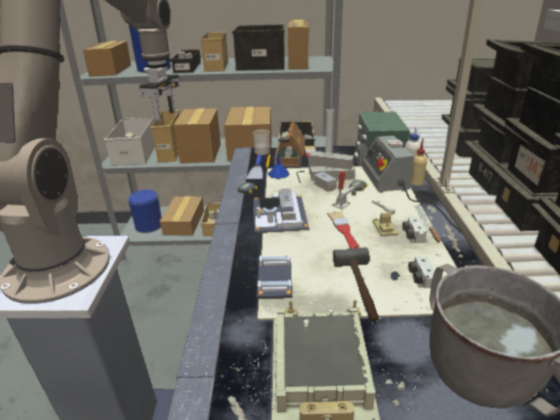

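The top view shows the mould at about (245,230), with the keeper grip near (268,238). The support is at (358,235), the brush at (285,163), the mallet at (340,162) to (410,157), and the stopwatch at (178,271) or (183,130). The side view shows the mould at (280,212) and the support at (275,275). I'll crop and enlarge next.

```bash
python3 - <<'E'
from h import *
t=np.load('pics/top0.npz')['rgb'][190:270,195:395]; s=np.load('pics/side0.npz')['rgb'][180:305,240:320]
a=cv2.resize(t,None,fx=4,fy=4,interpolation=cv2.INTER_CUBIC)
cv2.imwrite('pics/c1.png',a[:,:,::-1])
b=cv2.resize(s,None,fx=4.5,fy=4.5,interpolation=cv2.INTER_CUBIC);cv2.imwrite('pics/c2.png',b[:,:,::-1])
d=np.load('pics/top0.npz')['d']; rgb=np.load('pics/top0.npz')['rgb']
# height map
vv,uu=np.mgrid[195:268:3,200:392:4]
P=pts('top',np.c_[uu.ravel(),vv.ravel()],d)
H=(P[:,2]*1000).round().astype(int).reshape(uu.shape)
print('cols',uu[0,0],'step4');
for v,r in zip(vv[:,0],H): print(v,' '.join('%3d'%x for x in r))
E
```

```text
cols 200 step4
195   4   4   5   1   0   7   3   5   5   1   0   8   2   5   5   7   3   7   3   6   9   6   4   4   4   1   7   6   3   6  -1   3   5   7  10   6   3   3   3   3   5   5   2   7   5   9   8   8
198   7   4   4   8   4   6   4   6   5   7   5   1   5   4   7   7   6   7   7   1   2   5   3   7   6   5   6  -1   5   7   4   7   8   4   4   5   4   3  10   2   6   7   6   4   2   6   4  10
201   2   8   6   1   2   4   6   4   4   0   4   5  15  15  14  15  17  13  15  20  13   8   6   6   7   0   4   3   4   3   7   3   5   1   3   2   5   1   5   1   5   2   0   3   0   1   2   3
204   8   8  18  15  13  14  14  17  17  13  11  18  14  17  16  15  13  15  13  15  20   4   0   3   6   4   0   6   2   7   1   6   6   1   1   5   5   5   2   3   5   5   5   8   4   4   7   1
207   7   6  20  17  18  14  13  13  13  15  12  12  13  16  18  14  13  18  30  31  14   6   9   3   8   3   6   3   2   6   5   5   4   5   8   4   2   8   5   1   7   6   7   1   6   5   3   6
210   3   6  15  29  15   8  18  35  33  31  29  34  29  34  36  34  33  31  34  33   8   3   3   3   5  
[... 3116 characters left out ...]
 -4  -6  -5   2 -10  -4  -3  -2   0   1  -3  -1   4  -5  -3  -3  -4  -5  -4   2  -1   2  -1  -4  -5   1  -3  -3
261  -1  -5  -3  18  14  13   3  -1   1  -1   1  -1  -4  -1  -3  -1   0   0  -1   0  -3   1  -3  -1  -3  -6  -4   4   2  -2   0  -4   2  -1  -8  -2  -2  -2   1  -2  -1  -6   5  -1   1   0  -2   1
264  -4  -2   2  -6   1  -2  -1  -4   0  -5  -1   0  -3   2  -1  -4   2  -2  -1   0   0   0  -1  -2  -2  -2  -2  -4  -2  -3   1   1  -4  -3  -3   2  -2  -1  -9   1  -4  -1  -1   0   0  -1  -3  -1
267  -3  -1  -1   0  -4  -1  -2  -4  -2  -7  -1   0  -1  -4  -1  -4 1190  -4  -1   0  -4  -1   0  -3  -6  -1  -7   1  -2  -1  -5  -2   0  -3  -4  -1  -4  -1  -3   1   2   0  -1  -2   0  -1  -3  -1
```

View pics/c1.png

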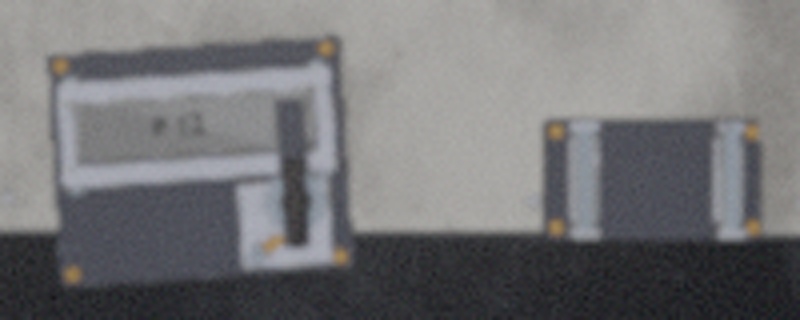

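View pics/c2.png

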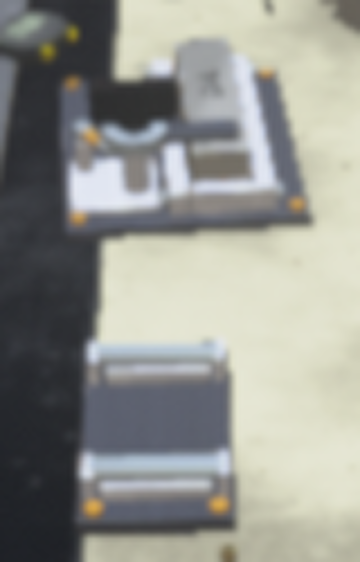

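The crops show the prism at about columns 215–275 and rows 213–231 of the top view. The grip's dark bar is at (268,240) and the keeper bar runs up from it to (267,215). The support rollers are at columns 340 and 378. I'll fit the rectangles in world coordinates next.

```bash
cat > fit.py <<'E'
from h import *
def rect(P):
    c,(w,h),a=cv2.minAreaRect((P[:,:2]*1000).astype(np.float32))
    if w<h: w,h,a=h,w,a+90
    return np.round(c,1),round(w,1),round(h,1),round((a+90)%180-90,2)   # angle of long axis from world x, deg
def cloud(n,rgb,d,box):
    u0,v0,u1,v1=box; vv,uu=np.mgrid[v0:v1,u0:u1]; uv=np.c_[uu.ravel(),vv.ravel()]
    return uv,pts(n,uv,d),rgb[uv[:,1],uv[:,0]].astype(int)
def dots(n,rgb,box,z):
    u0,v0,u1,v1=box; hsv=cv2.cvtColor(rgb[v0:v1,u0:u1].copy(),cv2.COLOR_RGB2HSV)
    m=cv2.inRange(hsv,(10,100,90),(28,255,255)); k,_,st,c=cv2.connectedComponentsWithStats(m)
    for i in range(1,k):
        if st[i,4]>=4: print(n,'dot',c[i].round(1)+[u0,v0],st[i,4],(pts(n,c[i]+[u0,v0],z=z)*1000).round(1)[0])
E
python3 - <<'E'
from fit import *
for n,boxm,boxs in(('top',(200,195,290,265),(325,215,392,255)),('side',(245,185,315,235),(250,250,300,305))):
    z=np.load(f'pics/{n}0.npz');rgb,d=z['rgb'],z['d']
    dots(n,rgb,boxm,.016);dots(n,rgb,boxs,.018)
    uv,P,C=cloud(n,rgb,d,boxm)
    g=P[(P[:,2]>.093)&(P[:,2]<.115)];print(n,'grip',len(g),rect(g),g.mean(0)*1000,np.median(g[:,2]))
    sat=C.max(1)-C.min(1)
    p=P[(P[:,2]>.047)&(P[:,2]<.061)&(P[:,0]>g[:,0].min()+.06)];print('prism',len(p),rect(p),np.median(p,0)*1000)
    uv,P,C=cloud(n,rgb,d,boxs)
    r=P[(P[:,2]>.026)&(P[:,2]<.045)]
    m=np.median(r[:,1])
    for q in(r[r[:,1]>r[:,1].mean()],r[r[:,1]<r[:,1].mean()]):print('roller',len(q),rect(q),np.percentile(q[:,2],[50,90])*1000)
E
```

```text
top dot [212.8 258.4] 5 [524.  336.4  16. ]
top dot [333.5 222.5] 4 [624.5   3.6  18. ]
top dot [382.5 222.5] 4 [ 625.3 -132.4   18. ]
top dot [333.5 246.5] 4 [558.2   3.7  18. ]
top dot [382.8 246. ] 4 [ 560.3 -132.6   18. ]
top grip 138 (array([574.3, 180.7]), 56.5, 15.5, 0.47) [574.5317006  181.01298754 101.4801134 ] 0.10183622131430037
prism 761 (array([627.8, 251.7]), 161.3, 40.4, -89.71) [626.23638664 256.78186017  54.47534503]
roller 175 (array([590.3, -15.2]), 76.7, 18.1, -0.42) [34.20953221 37.46430497]
roller 185 (array([ 590.7, -114.6]), 76.7, 19.8, 0.07) [34.10433579 37.52751099]
side dot [255.5 187. ] 6 [519.6 421.8  16. ]
side dot [250.1 191.1] 8 [502.7 391.5  16. ]
side dot [255.5 197.5] 4 [523.5 344.6  16. ]
side dot [260. 210.] 5 [542.  260.8  16. ]
side dot [305.6 224.8] 5 [681.5 166.8  16. ]
side dot [257.  228.2] 4 [537.5 154.1  16. ]
side dot [260.3 292.5] 14 [ 558.7 -130.6   18. ]
side dot [288.4 291.9] 11 [ 625.  -130.9   18. ]
side grip 112 (array([577. , 180.3]), 56.4, 20.9, 7.9) [577.28244497 177.19741277 100.69414995] 0.10138989691472666
prism 287 (array([627.1, 248.8]), 163.5, 39.3, -86.21) [628.29852194 246.72107533  56.72345378]
roller 203 (array([591.2, -17.3]), 75.9, 24.2, -2.38) [34.48072867 38.58297478]
roller 255 (array([ 592.7, -151.2]), 97.2, 76.5, -87.89) [34.88595811 39.05449212]
```

```bash
python3 - <<'E'
from fit import *
z=np.load('pics/top0.npz');rgb,d=z['rgb'],z['d']
box=(200,195,290,265)
hsv=cv2.cvtColor(rgb[195:265,200:290].copy(),cv2.COLOR_RGB2HSV)
m=cv2.inRange(hsv,(8,50,90),(32,255,255));k,_,st,c=cv2.connectedComponentsWithStats(m)
D=[]
for i in range(1,k):
    if st[i,4]>=3: print('dot',c[i]+[200,195],st[i,4],(pts('top',c[i]+[200,195],z=.016)*1000).round(1)[0])
uv,P,C=cloud('top',rgb,d,box)
def pca(P,name):
    q=P[:,:2]; w,v=np.linalg.eigh(np.cov(q.T)); a=v[:,1]; print(name,len(q),'mean',(q.mean(0)*1000).round(1),'ang',np.degrees(np.arctan2(a[1],a[0])).round(2),'ext',(np.sqrt(12*w)*1000).round(1)); return a
g=P[(P[:,2]>.09)&(P[:,2]<.115)];pca(g,'grip')
# prism edges by depth rows/cols: boundaries between 45mm
S=np.where((P[:,2]>.045)&(P[:,2]<.075),1,0).reshape(70,90)
Z=P.reshape(70,90,3)
lo=[];hi=[]
for u in range(12,72):   # image columns
    r=np.where(S[:,u]&(Z[:,u,0]>.6))[0]
    if len(r)>8: lo.append((u+200,r.min()+194.5)); hi.append((u+200,r.max()+195.5))
for nm,e in(('far',lo),('near',hi)):
    e=np.array(e,float); e=e[:48] if nm=='near' else e
    W=pts('top',e,z=.056); vx,vy,x0,y0=cv2.fitLine((W[:,:2]*1000).astype(np.float32),cv2.DIST_HUBER,0,.01,.01).ravel(); print(nm,'dir',np.degrees(np.arctan2(-vx*np.sign(vy),abs(vy))).round(2),'x at y=250',x0+(250-y0)*vx/vy)
l=[];r=[]
for v in range(20,36):
    q=np.where(S[v])[0]; l.append((q.min()+199.5,v+195)); r.append((q.max()+200.5,v+195))
print('ends y',np.median(pts('top',l,z=.056)[:,1]),np.median(pts('top',r,z=.056)[:,1]))
b=P[(P[:,2]>.06)&(P[:,2]<.075)&(P[:,0]>.6)];pca(b,'bar')
E
```

```text
dot [276.06666667 201.6       ] 15 [681.8 163.2  16. ]
dot [209.5        206.28571429] 14 [667.6 347.5  16. ]
dot [262.91666667 250.33333333] 12 [546.7 198.7  16. ]
dot [279.91666667 253.83333333] 12 [537.3 151.7  16. ]
dot [212.6 258.4] 15 [524.  336.9  16. ]
grip 138 mean [574.5 181. ] ang -175.71 ext [15.6 56.9]
far dir 3.95 x at y=250 645.15247
near dir 3.95 x at y=250 605.3321
ends y 0.3325363709620561 0.16974999914498523
bar 118 mean [623.3 186.6] ang 77.16 ext [40.3 49.9]
```

```bash

python3 -m jog '[[0,0,0,-0.034,-0.0235,0,1],[0,0,0,-0.068,-0.047,0,1],[0,0,0,-0.102,-0.07,0,1],[0,0,0,-0.136,-0.093,0,1],[0,0,0,-0.17,-0.117,0,1]]' 20
python3 -m jog '[[0,0,0,-0.034,-0.0235,0,1],[0,0,0,-0.068,-0.047,0,1],[0,0,0,-0.102,-0.07,0,1],[0,0,0,-0.136,-0.093,0,1],[0,0,0,-0.17,-0.117,0,1]]'
python3 -m jog '[[0,0,-5,-0.034,-0.0235,0,1],[0,0,-10,-0.068,-0.047,0,1],[0,0,-15,-0.102,-0.07,0,1],[0,0,-19.5,-0.136,-0.093,0,1],[0,0,-19.5,-0.167,-0.115,0,1]]'
```

```text
clock: 0.52
tcp_pos: [0.3115, 0.492, 0.4044]
eef_rot: [[-0.965, 0.262, -0.0], [0.262, 0.965, -0.0], [0.0, -0.0, -1.0]]
contact_force: [1.1, 1.0, 0.2]
width: 1.0
grip_force: 0.0
clock: 0.93
tcp_pos: [0.4447, 0.3344, 0.4046]
eef_rot: [[-0.965, 0.263, -0.0], [0.263, 0.965, -0.0], [0.0, -0.0, -1.0]]
contact_force: [0.3, 0.5, 0.6]
width: 1.003
grip_force: 0.0
clock: 1.35
tcp_pos: [0.576, 0.1791, 0.4046]
eef_rot: [[-0.997, -0.079, -0.0], [-0.079, 0.997, -0.0], [0.0, -0.0, -1.0]]
contact_force: [0.3, 0.1, 0.1]
width: 1.0
grip_force: 0.0
```

```bash

python3 -m jog '[[0,0,0,0.001,0.0024,0.03,1],[0,0,0,0.001,0.0024,0.06,1],[0,0,0,0.001,0.0024,0.09,1],[0,0,0,0.001,0.0024,0.12,1],[0,0,0,0.001,0.0024,0.13,1]]'
python3 -m jog '[[0,0,0,0,0,0,0.15],[0,0,0,0,0,0,0.1],[0,0,0,0,0,0,0.05],[0,0,0,0,0,0,0.05],[0,0,0,0,0,0,0.05]]' 20
python3 -m jog '[[0,0,0,0,0,0,0.05],[0,0,0,0,0,0,0.05],[0,0,0,0,0,0,0.05],[0,0,0,0,0,0,0.05],[0,0,0,0,0,0,0.05]]' 20
```

```text
clock: 1.77
tcp_pos: [0.5723, 0.1832, 0.2706]
eef_rot: [[-0.997, -0.074, -0.005], [-0.074, 0.997, -0.002], [0.005, -0.002, -1.0]]
contact_force: [-0.0, -0.2, -0.9]
width: 1.0
grip_force: 0.0
clock: 2.18
tcp_pos: [0.574, 0.1838, 0.2762]
eef_rot: [[-0.997, -0.075, 0.002], [-0.075, 0.997, 0.001], [-0.002, 0.001, -1.0]]
contact_force: [0.7, -0.5, 0.2]
width: 0.684
grip_force: 0.0
clock: 2.6
tcp_pos: [0.5736, 0.1836, 0.2747]
eef_rot: [[-0.997, -0.074, -0.0], [-0.074, 0.997, -0.0], [0.0, -0.0, -1.0]]
contact_force: [-1.0, -0.4, 0.0]
width: 0.327
grip_force: 0.0
```

```bash

python3 -m jog '[[0,0,0,0,-0.002,0,0.05],[0,0,0,0,-0.002,0,0.05],[0,0,0,0,-0.002,0,0.05],[0,0,0,0,-0.002,0,0.05],[0,0,0,0,-0.002,0,0.05]]' 20
```

```text
clock: 3.02
tcp_pos: [0.5738, 0.1815, 0.2746]
eef_rot: [[-0.997, -0.074, -0.0], [-0.074, 0.997, -0.0], [0.0, -0.0, -1.0]]
contact_force: [0.1, -1.8, -0.1]
width: 0.166
grip_force: 20.0
```

```bash

python3 -m jog '[[0,0,5,0,0,0,0.05],[0,0,11,0,0,0,0.05],[0,0,17,0,0,0,0.05],[0,0,23,0,0,0,0.05],[0,0,29,0,0,0,0.05]]' 25
python3 -m jog '[[0,0,5,0,0,0,0.05],[0,0,10,0,0,0,0.05],[0,0,15,0,0,0,0.05],[0,0,20,0,0,0,0.05],[0,0,25,0,0,0,0.05]]'
python3 -m jog '[[0,0,5,0,0,0,0.05],[0,0,10,0,0,0,0.05],[0,0,15,0,0,0,0.05],[0,0,20,0,0,0,0.05],[0,0,25,0,0,0,0.05]]'
```

```text
clock: 3.43
tcp_pos: [0.5739, 0.1826, 0.2747]
eef_rot: [[-0.906, 0.422, 0.001], [0.422, 0.906, 0.001], [-0.0, 0.001, -1.0]]
contact_force: [2.3, 5.7, -6.2]
width: 0.165
grip_force: 25.0
clock: 3.85
tcp_pos: [0.5743, 0.1834, 0.2747]
eef_rot: [[-0.644, 0.765, 0.002], [0.765, 0.644, 0.002], [-0.0, 0.003, -1.0]]
contact_force: [8.5, 10.2, -11.7]
width: 0.17
grip_force: 25.0
clock: 4.27
tcp_pos: [0.5749, 0.1838, 0.2747]
eef_rot: [[-0.261, 0.965, 0.004], [0.965, 0.261, 0.002], [0.001, 0.005, -1.0]]
contact_force: [17.1, 12.6, -19.2]
width: 0.167
grip_force: 25.0
```

```bash

python3 -m jog '[[0,0,0,0,0,0,0.6],[0,0,0,0,0,0,0.6],[0,0,0,0,0,0,0.6],[0,0,0,0,0,0,0.6],[0,0,0,0,0,0,0.6]]'
python3 -m jog '[[0,0,0,0,0,0,0.7],[0,0,0,0,0,-0.03,0.7],[0,0,0,0,0,-0.06,0.7],[0,0,0,0,0,-0.09,0.7],[0,0,0,0,0,-0.12,0.7]]'
python3 -m jog '[[0,0,0,-0.04,0,0,1],[0,0,0,-0.08,0,0,1],[0,0,0,-0.12,0,0,1],[0,0,0,-0.16,0,0,1],[0,0,0,-0.16,0,0,1]]'
python3 - <<'E'
from fit import *
rgb,d=grab('top');np.savez('pics/top1.npz',rgb=rgb,d=d)
a=cv2.resize(rgb[180:280,180:400],None,fx=3.6,fy=3.6,interpolation=cv2.INTER_CUBIC)
cv2.imwrite('pics/c3.png',a[:,:,::-1])
s=bot.get_state();print(s['tcp_pos'],s['contact_force'])
E
```

```text
clock: 4.68
tcp_pos: [0.5737, 0.1814, 0.2747]
eef_rot: [[-0.263, 0.965, -0.0], [0.965, 0.263, 0.0], [0.0, -0.0, -1.0]]
contact_force: [-0.0, 0.0, -0.6]
width: 0.488
grip_force: 0.0
clock: 5.1
tcp_pos: [0.5736, 0.1813, 0.396]
eef_rot: [[-0.263, 0.965, -0.0], [0.965, 0.263, -0.0], [-0.0, -0.0, -1.0]]
contact_force: [0.1, 0.2, 0.5]
width: 0.701
grip_force: 0.0
clock: 5.52
tcp_pos: [0.6165, 0.0186, 0.3956]
eef_rot: [[-0.255, 0.967, 0.002], [0.967, 0.255, -0.003], [-0.003, 0.001, -1.0]]
contact_force: [0.4, -0.6, -1.0]
width: 0.99
grip_force: 0.0
[0.61618896 0.02217538 0.39513947] [-0.46911826  0.4043714  -0.55750583]
```

View pics/c3.png

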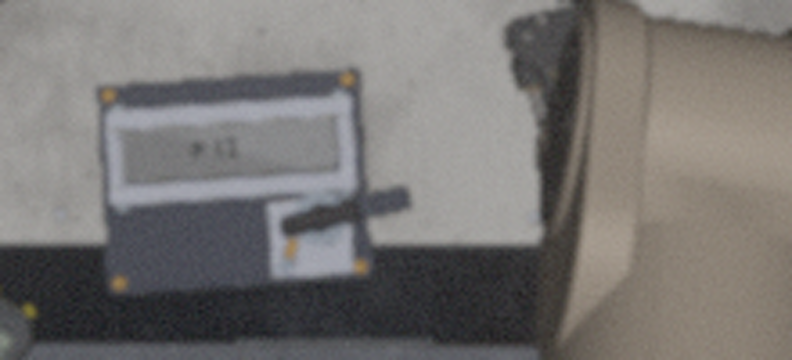

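The picture shows the keeper open: its bar points to the right (mould -y) at crop pixel (390,200), and the prism at (230,150) is clear. I'll measure both.

```bash
python3 - <<'E'
from fit import *
z=np.load('pics/top1.npz');rgb,d=z['rgb'],z['d']
uv,P,C=cloud('top',rgb,d,(200,195,300,265))
g=P[(P[:,2]>.09)&(P[:,2]<.115)];q=g[:,:2];w,v=np.linalg.eigh(np.cov(q.T));a=v[:,1];print('grip',q.mean(0),np.degrees(np.arctan2(a[1],a[0]))%180-180)
p=P[(P[:,2]>.045)&(P[:,2]<.07)&(P[:,0]>.6)];k=p[:,:2];w,v=np.linalg.eigh(np.cov(k.T));a=v[:,1]
print('prism',len(k),k.mean(0),np.degrees(np.arctan2(a[1],a[0]))%180-90,np.sqrt(12*w),np.median(p[:,2]),rect(p))
E
```

```text
grip [0.57489829 0.18179294] -76.40207335717004
prism 898 [0.62508269 0.25191686] 4.0853154989085425 [0.03986217 0.16300503] 0.05448130370586235 (array([625.3, 251.8]), 163.0, 39.8, -85.81)
```

```bash

python3 -m jog '[[0,0,2,0.036,0.011,0,1],[0,0,4,0.072,0.022,0,1],[0,0,6,0.108,0.033,0,1],[0,0,8,0.144,0.045,0,1],[0,0,10.7,0.18,0.056,0,1]]' 50
python3 -m jog '[[0,0,0,0.03,0.016,0,1],[0,0,0,0.03,0.016,0,1],[0,0,0,0.03,0.016,0,1]]'
```

```text
clock: 5.98
tcp_pos: [0.622, 0.2182, 0.3947]
eef_rot: [[-0.079, 0.997, -0.0], [0.997, 0.079, 0.001], [0.001, -0.0, -1.0]]
contact_force: [1.1, -0.4, -0.1]
width: 0.999
grip_force: 0.0
clock: 6.23
tcp_pos: [0.6357, 0.2499, 0.3938]
eef_rot: [[-0.084, 0.996, -0.001], [0.996, 0.084, -0.0], [-0.0, -0.001, -1.0]]
contact_force: [0.6, -0.2, -0.2]
width: 1.0
grip_force: 0.0
```

```bash

python3 -m jog '[[0,0,0.5,0.0027,-0.0105,0.02,1],[0,0,0.5,0.0027,-0.0105,0.055,1],[0,0,0.5,0.0027,-0.0105,0.085,1],[0,0,0.5,0.0027,-0.0105,0.105,1],[0,0,0.5,0.0027,-0.0105,0.11,1]]'
python3 -m jog '[[0,0,0,0,0,0.01,1],[0,0,0,0,0,0.022,1],[0,0,0,0,0,0.034,1],[0,0,0,0,0,0.04,1],[0,0,0,0,0,0.04,1]]'
python3 -m jog '[[0,0,0,0,0,0,1],[0,0,0,0,0,0,1]]'
```

```text
clock: 6.65
tcp_pos: [0.6242, 0.2477, 0.2815]
eef_rot: [[-0.07, 0.998, -0.004], [0.998, 0.07, -0.002], [-0.002, -0.004, -1.0]]
contact_force: [-0.6, -0.3, 0.2]
width: 0.998
grip_force: 0.0
clock: 7.07
tcp_pos: [0.6251, 0.2486, 0.2434]
eef_rot: [[-0.071, 0.997, -0.001], [0.997, 0.071, -0.001], [-0.001, -0.001, -1.0]]
contact_force: [0.6, -0.3, 1.0]
width: 1.001
grip_force: 0.0
clock: 7.23
tcp_pos: [0.6257, 0.2487, 0.2453]
eef_rot: [[-0.071, 0.997, 0.001], [0.997, 0.071, 0.0], [0.0, 0.001, -1.0]]
contact_force: [0.4, -0.1, 0.8]
width: 1.002
grip_force: 0.0
```

```bash

python3 -m jog '[[0,0,0,0.003,0,0.004,1],[0,0,0,0.003,0,0.008,1],[0,0,0,0.003,0,0.008,0.7],[0,0,0,0.003,0,0.008,0.5],[0,0,0,0.003,0,0.008,0.5]]' 15
python3 -m jog '[[0,0,0,0,0,0,0.3],[0,0,0,0,0,0,0.3],[0,0,0,0,0,0,0.3],[0,0,0,0,0,0,0.3],[0,0,0,0,0,0,0.3]]' 15
python3 -m jog '[[0,0,0,0,0,0,0.3],[0,0,0,0,0,0,0.3],[0,0,0,0,0,0,0.3]]' 15
```

```text
clock: 7.65
tcp_pos: [0.6252, 0.2517, 0.2367]
eef_rot: [[-0.071, 0.997, -0.0], [0.997, 0.071, -0.0], [-0.0, -0.0, -1.0]]
contact_force: [0.5, -0.0, 1.1]
width: 0.825
grip_force: 0.0
clock: 8.07
tcp_pos: [0.6252, 0.2517, 0.2367]
eef_rot: [[-0.071, 0.997, 0.0], [0.997, 0.071, 0.0], [0.0, 0.0, -1.0]]
contact_force: [0.1, 0.1, -0.2]
width: 0.472
grip_force: 0.0
clock: 8.32
tcp_pos: [0.6254, 0.2517, 0.2368]
eef_rot: [[-0.071, 0.997, 0.0], [0.997, 0.071, 0.0], [-0.0, 0.0, -1.0]]
contact_force: [1.7, 0.6, 0.2]
width: 0.422
grip_force: 15.0
```

Gripped (39.7 mm) and well centred. I'll raise the grip force and lift.

```bash

python3 -m jog '[[0,0,0,0,0,0,0.3],[0,0,0,0,0,0,0.3],[0,0,0,0,0,-0.002,0.3],[0,0,0,0,0,-0.005,0.3],[0,0,0,0,0,-0.01,0.3]]' 50
python3 -m jog '[[0,0,0,0,0,-0.012,0.3],[0,0,0,0,0,-0.027,0.3],[0,0,0,0,0,-0.045,0.3],[0,0,0,0,0,-0.06,0.3],[0,0,0,0,0,-0.07,0.3]]'
python3 -m jog '[[0,0,0,0,0,-0.02,0.3],[0,0,0,0,0,-0.04,0.3],[0,0,0,0,0,-0.05,0.3],[0,0,0,0,0,-0.05,0.3],[0,0,0,0,0,-0.05,0.3]]'
```

```text
clock: 8.73
tcp_pos: [0.6251, 0.2517, 0.2464]
eef_rot: [[-0.071, 0.997, -0.0], [0.997, 0.071, -0.001], [-0.001, -0.0, -1.0]]
contact_force: [4.0, -0.4, -6.1]
width: 0.419
grip_force: 50.0
clock: 9.15
tcp_pos: [0.6253, 0.2517, 0.3189]
eef_rot: [[-0.071, 0.997, 0.001], [0.997, 0.071, 0.001], [0.001, 0.001, -1.0]]
contact_force: [0.8, -0.0, -5.1]
width: 0.415
grip_force: 50.0
clock: 9.57
tcp_pos: [0.625, 0.2518, 0.3665]
eef_rot: [[-0.071, 0.997, -0.0], [0.997, 0.071, 0.0], [0.0, -0.0, -1.0]]
contact_force: [0.6, 0.3, -5.3]
width: 0.419
grip_force: 50.0
```

```bash

python3 -m jog '[[0,0,0,-0.015,-0.003,0,0.3],[0,0,0,-0.045,-0.008,0,0.3],[0,0,0,-0.075,-0.014,0,0.3],[0,0,0,-0.105,-0.02,0,0.3],[0,0,0,-0.135,-0.025,0,0.3]]'
python3 -m jog '[[0,0,1,-0.03,-0.005,0,0.3],[0,0,2,-0.06,-0.01,0,0.3],[0,0,3,-0.09,-0.016,0,0.3],[0,0,3.5,-0.12,-0.021,0,0.3],[0,0,3.5,-0.145,-0.026,0,0.3]]'
python3 -m jog '[[0,0,0,-0.015,-0.003,0,0.3],[0,0,0,-0.025,-0.004,0,0.3],[0,0,0,-0.032,-0.005,0,0.3],[0,0,0,-0.032,-0.005,0,0.3],[0,0,0,-0.032,-0.005,0,0.3]]'
python3 - <<'E'
from fit import *
for n in('side','top'):
    rgb,d=grab(n);np.savez(f'pics/{n}2.npz',rgb=rgb,d=d)
s=np.load('pics/side2.npz')['rgb'][130:320,200:390]
cv2.imwrite('pics/c4.png',cv2.resize(s,None,fx=3,fy=3,interpolation=cv2.INTER_CUBIC)[:,:,::-1])
E
```

```text
clock: 9.98
tcp_pos: [0.6089, 0.1136, 0.3652]
eef_rot: [[-0.071, 0.997, -0.002], [0.997, 0.071, -0.001], [-0.001, -0.002, -1.0]]
contact_force: [1.2, 0.0, -4.9]
width: 0.416
grip_force: 50.0
clock: 10.4
tcp_pos: [0.5931, -0.0337, 0.3655]
eef_rot: [[-0.008, 1.0, -0.002], [1.0, 0.008, -0.001], [-0.001, -0.002, -1.0]]
contact_force: [0.9, 0.2, -5.0]
width: 0.42
grip_force: 50.0
clock: 10.82
tcp_pos: [0.5896, -0.0626, 0.3663]
eef_rot: [[-0.01, 1.0, -0.001], [1.0, 0.01, 0.0], [0.0, -0.001, -1.0]]
contact_force: [-0.4, 1.2, -5.1]
width: 0.418
grip_force: 50.0
```

View pics/c4.png

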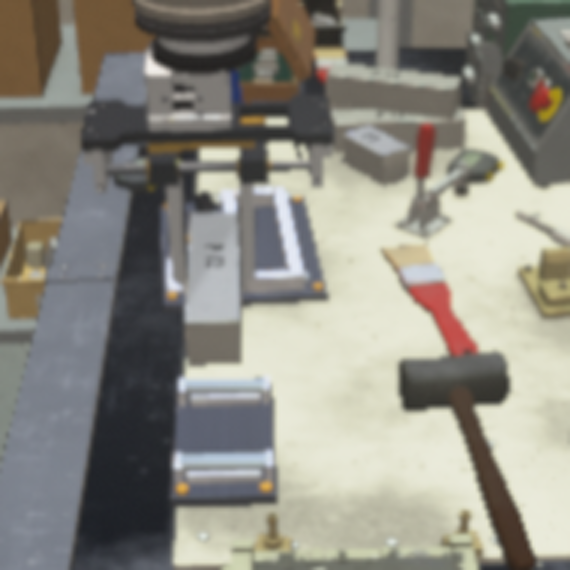

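The side view shows the prism held level at crop (215,290) above the support at (222,440). I'll lower it now.

```bash

python3 -m jog '[[0,0,0,-0.002,0.002,0.02,0.3],[0,0,0,-0.002,0.002,0.045,0.3],[0,0,0,-0.002,0.002,0.07,0.3],[0,0,0,-0.002,0.002,0.085,0.3],[0,0,0,-0.002,0.002,0.09,0.3]]'
python3 -m jog '[[0,0,0,0,0,0,0.3],[0,0,0,0,0,0.002,0.3],[0,0,0,0,0,0.004,0.3],[0,0,0,0,0,0.005,0.3],[0,0,0,0,0,0.005,0.3]]'
python3 - <<'E'
from fit import *
rgb,d=grab('side')
uv,P,C=cloud('side',rgb,d,(245,220,305,300))
p=P[(P[:,2]>.078)&(P[:,2]<.105)&(P[:,0]>.573)&(P[:,0]<.611)]
A=np.c_[p[:,:2]-[.59,-.065],np.ones(len(p))];c=np.linalg.lstsq(A,p[:,2],rcond=None)[0];print(len(p),'top plane slopes,z',c, rect(p))
f=P[(P[:,1]<-.13)&(P[:,2]>.04)];print('front face',f.min(0),f.max(0),np.median(f,0))
cv2.imwrite('pics/c5.png',cv2.resize(rgb[200:310,230:320],None,fx=5,fy=5,interpolation=cv2.INTER_CUBIC)[:,:,::-1])
E
```

```text
clock: 11.33
tcp_pos: [0.5911, -0.0638, 0.2742]
eef_rot: [[-0.012, 1.0, -0.003], [1.0, 0.012, -0.0], [-0.0, -0.003, -1.0]]
contact_force: [-0.3, -0.2, -4.6]
width: 0.418
grip_force: 50.0
clock: 11.75
tcp_pos: [0.5917, -0.0651, 0.2722]
eef_rot: [[-0.01, 1.0, 0.001], [1.0, 0.01, 0.0], [0.0, 0.001, -1.0]]
contact_force: [-0.0, 0.5, -4.3]
width: 0.415
grip_force: 50.0
699 top plane slopes,z [0.00367342 0.02401257 0.09136477] (array([591.4, -67.7]), 161.5, 36.8, 89.89)
front face [ 0.57205167 -0.87994907  0.05041666] [ 0.6228354  -0.13000894  0.67836502] [ 0.59315648 -0.1451605   0.08000379]
```

View pics/c5.png

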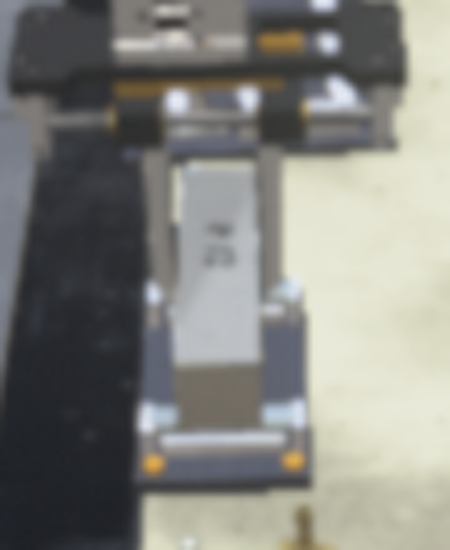

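The prism is centred over the support, and its underside is about 13 mm above the rollers.

```bash

python3 -m jog '[[0,0,0,0,0,0.002,0.3],[0,0,0,0,0,0.004,0.3],[0,0,0,0,0,0.006,0.3],[0,0,0,0,0,0.008,0.3],[0,0,0,0,0,0.009,0.3]]'
python3 -m jog '[[0,0,0,0,0,0.0006,0.3],[0,0,0,0,0,0.0012,0.3],[0,0,0,0,0,0.0018,0.3],[0,0,0,0,0,0.0024,0.3],[0,0,0,0,0,0.003,0.3]]'
```

```text
clock: 12.22
tcp_pos: [0.5914, -0.0652, 0.2623]
eef_rot: [[-0.01, 1.0, -0.0], [1.0, 0.01, -0.0], [-0.0, -0.0, -1.0]]
contact_force: [-0.1, -0.2, -4.7]
width: 0.416
grip_force: 50.0
clock: 12.63
tcp_pos: [0.5916, -0.0652, 0.2597]
eef_rot: [[-0.01, 1.0, 0.0], [1.0, 0.01, -0.0], [-0.0, 0.0, -1.0]]
contact_force: [0.1, 0.2, -4.3]
width: 0.421
grip_force: 50.0
```

```bash

python3 -m jog '[[0,0,0,0,0,0.0003,0.3],[0,0,0,0,0,0.0006,0.3],[0,0,0,0,0,0.0009,0.3],[0,0,0,0,0,0.0009,0.3]]'
```

```text
clock: 12.97
tcp_pos: [0.5916, -0.0652, 0.2588]
eef_rot: [[-0.01, 1.0, 0.0], [1.0, 0.01, -0.0], [-0.0, 0.0, -1.0]]
contact_force: [0.2, 0.4, -5.8]
width: 0.414
grip_force: 50.0
```

```bash

python3 -m jog '[[0,0,0,0,0,0.0003,0.3],[0,0,0,0,0,0.0006,0.3],[0,0,0,0,0,0.0006,0.3]]'
```

```text
clock: 13.22
tcp_pos: [0.5916, -0.0653, 0.2586]
eef_rot: [[-0.01, 1.0, 0.0], [1.0, 0.01, 0.0], [0.0, 0.0, -1.0]]
contact_force: [-3.6, 0.9, 5.1]
width: 0.419
grip_force: 50.0
```

The wrist force went from -5.8 to +5.1 N, so the prism is touching the rollers. I'll release gently and retreat.

```bash

python3 -m jog '[[0,0,0,0,0,0,0.4],[0,0,0,0,0,0,0.4],[0,0,0,0,0,0,0.4]]' 5
python3 -m jog '[[0,0,0,0,0,0,0.6],[0,0,0,0,0,0,0.8],[0,0,0,0,0,0,0.8],[0,0,0,0,0,0,0.8],[0,0,0,0,0,0,0.8]]'
python3 -m jog '[[0,0,0,0,0,0,0.8],[0,0,0,0,0,-0.01,0.8],[0,0,0,0,0,-0.03,0.8],[0,0,0,0,0,-0.06,0.8],[0,0,0,0,0,-0.1,0.8]]'
python3 -m jog '[[0,0,0,0.03,0,-0.02,0.8],[0,0,0,0.07,0,-0.03,0.8],[0,0,0,0.11,0,-0.03,0.8],[0,0,0,0.15,0,-0.03,0.8],[0,0,0,0.19,0,-0.03,0.8]]'
python3 -m jog '[[0,0,0,0.03,0,0,0.8],[0,0,0,0.07,0,0,0.8],[0,0,0,0.11,0,0,0.8],[0,0,0,0.15,0,0,0.8],[0,0,0,0.15,0,0,0.8]]'
python3 - <<'E'
from fit import *
rgb,d=grab('side')
uv,P,C=cloud('side',rgb,d,(245,220,305,300))
p=P[(P[:,2]>.065)&(P[:,2]<.095)&(P[:,0]>.573)&(P[:,0]<.611)]
A=np.c_[p[:,:2]-[.59,-.065],np.ones(len(p))];c=np.linalg.lstsq(A,p[:,2],rcond=None)[0];print('side',len(p),c,rect(p))
t,d=grab('top');uv,P,C=cloud('top',t,d,(320,210,400,260));p=P[(P[:,2]>.065)&(P[:,2]<.095)]
print('top',len(p),rect(p) if len(p)>5 else '',np.median(p[:,2]) if len(p) else '')
uv,P,C=cloud('top',t,d,(200,195,300,265));g=P[(P[:,2]>.09)&(P[:,2]<.115)]
print('grip',len(g),rect(g) if len(g)>5 else '')
cv2.imwrite('pics/c6.png',np.hstack([t,rgb])[:,::1,::-1][::1] if 0 else cv2.resize(np.hstack([t,rgb]),(800,300),interpolation=cv2.INTER_AREA)[:,:,::-1])
E
```

```text
clock: 13.47
tcp_pos: [0.5916, -0.0653, 0.2586]
eef_rot: [[-0.01, 1.0, 0.0], [1.0, 0.01, 0.0], [0.0, 0.0, -1.0]]
contact_force: [-3.4, 0.7, 5.5]
width: 0.423
grip_force: 5.0
clock: 13.88
tcp_pos: [0.5916, -0.0652, 0.2582]
eef_rot: [[-0.01, 1.0, 0.0], [1.0, 0.01, -0.0], [-0.0, 0.0, -1.0]]
contact_force: [-0.3, 0.4, -0.5]
width: 0.736
grip_force: 0.0
clock: 14.3
tcp_pos: [0.5908, -0.0652, 0.3582]
eef_rot: [[-0.009, 1.0, -0.003], [1.0, 0.009, -0.001], [-0.001, -0.003, -1.0]]
contact_force: [0.6, 0.9, -0.5]
width: 0.8
grip_force: 0.0
clock: 14.72
tcp_pos: [0.5892, 0.1264, 0.3894]
eef_rot: [[-0.01, 1.0, 0.001], [1.0, 0.01, 0.001], [0.001, 0.001, -1.0]]
contact_force: [1.3, -0.6, -1.1]
width: 0.799
grip_force: 0.0
clock: 15.13
tcp_pos: [0.5866, 0.2837, 0.388]
eef_rot: [[-0.019, 1.0, -0.001], [1.0, 0.019, 0.002], [0.002, -0.001, -1.0]]
contact_force: [-0.9, 1.1, -0.0]
width: 0.799
grip_force: 0.0
side 697 [0.00955183 0.01080854 0.07767858] (array([591.4, -16.3]), 266.3, 36.3, 89.85)
top 929 (array([589.5, -66.7]), 160.0, 39.6, -89.61) 0.07612417817313455
grip 138 (array([575. , 181.5]), 57.3, 15.6, -75.72)
```

View pics/c6.png

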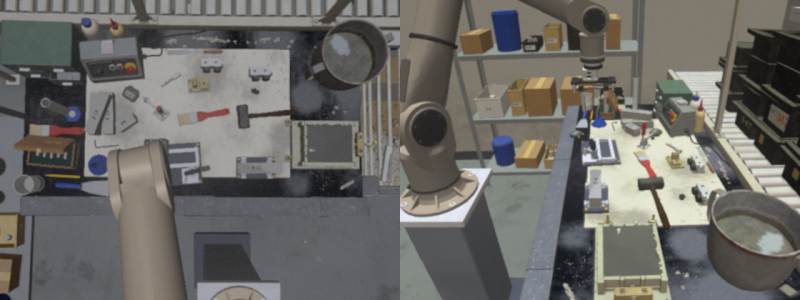

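The picture shows the prism lying on the support at (255,167), level and within about 3 mm of the seat. The keeper is open and the bystanders are where they were, so I'll hand in.

```bash
python3 -c "
from plant import bot; print(bot.job_done())"
```

```text
the job is handed in; nothing more can be done
None
```

I opened the keeper (about 1.4 rad), laid the prism level across both rollers about 3 mm from the seat point, left the mallet, brush and stopwatch undisturbed, and handed the job in at about 15 s; no verdict was returned.

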